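# Set out the turned pieces for the club table

### The arm

A 7-joint arm with a two-finger parallel gripper is mounted at the origin on the work surface. World frame = base frame: x ahead of the robot, y to its left, z up, the work surface at z = 0. Lengths are in m, angles in rad, forces in N, time in s.
With the tool pointing down it reaches from about 0.425 to 0.875 m from the base axis. Payload 4.7 kg.
Tool frame: the origin (TCP) lies at the very end of the fingers, on their centre line; the grasp point (between the pads) lies behind it (ctrl.tcp_to_grasp is the z of the grasp point in the tool frame, in m); z points along the fingers, y is the line along which they close (so a half turn about z gives the same grasp; the last joint's range is limited). The gripper opens to 87 mm and grips with 3 to 60 N. Pads are 19 mm wide; open, the fingers measure 117 mm over their backs; the gripper's body (75 mm by 190 mm) begins 51 mm behind the grasp point.
Start: joints at [1.21, 0.321, -0.07, 1.45, 0.023, 1.371, -0.057], TCP at [0.238, -0.605, 0.223] pointing down, gripper open.
Joint ranges: [-2.86, 2.86], [-0.3, 2.09], [-1.38, 1.24], [0.06, 2.45], [-1.56, 4.7], [0.09, 2.05], [-2.69, 2.69]. Speed limits (rad/s): [2.57, 2.57, 3.14, 3.14, 3.14, 3.14, 3.14].

### API

Orientations are given as a rotation vector (axis times angle).
In Python, from bench import ctrl gives the robot as it stands.
- The arm moves only by the tool step_arm, never from a script. Its argument "targets" is a list of rows, each a list of 7 numbers: the shift along the world's x, y, z in cm, then the turn, a rotation vector about the world's x, y, z in degrees, then the opening, from 0 (shut) to 1 (fully open). A call has exactly 5 rows; each row shifts and turns the commanded pose from where the row before left it; what a row does not reach is not made up. A row lasts 1/12 s, in which the tool goes at most 41.7 mm and 7.16 degrees, less where a joint would pass 70% of its speed; a pose out of reach is approached as far as the arm can. A call with a gripper value outside its range is refused whole. The fingers move at their own pace and stop on an object; "force" is the grip in N (left out, the last holds). Time passes only in rows, so rows that do not move let the fingers close, or fill a call up. It gives the time, the measured TCP pose, the force, the opening and the grip force at its end, in the units of the state.
- ctrl.get_state(): the state, without advancing time (a new reading comes with each control period).
- ctrl.get_image(name): name is "scene" or "top"; returns (picture, depth): 420x560x3 uint8, red, green, blue; 420x560 float32, m along the optical axis (not along the pixel's ray), 0 where there is no reading.
- ctrl.camera_params(name): a dict with "intrinsics" (3x3 intrinsics, pixels), "distortion" ([k1, k2, p1, p2, k3] as OpenCV has them; the pictures are not rectified), "rvec" (rotation vector, rad) and "tvec" (3), from world to camera coordinates, as OpenCV has them. Camera axes: x right, y down, z forward; pixel columns grow to the right and rows downward; lengths in m; the calibration is good to about 2 mm. A picture is of the moment at which its call begins. camera_params takes no time and is no camera call.
- ctrl.close_job(): hands the job in; it is judged then, once.
The state is a dict: "time": time; "joint_positions": joint angles; "qd": joint speeds; "joint_torque": joint torques, N m; "position": TCP position; "tool_rot": TCP orientation; "ft_force": force on the tool from outside, world axes, zero at the start; "torque": the same for the moment, N m; "grip_width": opening from 0.0 (shut) to 1.0 (fully open); "grip_force": force on a finger pad.
Only numpy, scipy, OpenCV 4.12 (cv2) and the standard library are available. Lean on these libraries where they do the work, as an engineer would, in place of code of your own. Each camera call takes 0.05 s, during which the arm holds its last target. There are 200 camera calls.

### The job

Set out the woodturning club's pieces on the three cork coasters: the open pot on the middle coaster, the goblet on the coaster to its left and the candlestick on the coaster to its right (left and right as the robot sees them), each standing upright in the middle of its coaster, to within about a centimetre. Seat the lid fully home on the pot, and leave the gouge, the wax tin and the lathe chuck where they lie.

Things in the scene. Friction and masses are not known exactly. Their poses are not given: they have to be found in the camera images.
- coaster_a: Cork coaster, one of three identical ones: flat disc 76 mm across, 5 mm thick, fixed to the table. Origin at the centre of its underside on the table (z = 0), z up, y to the robot's left; its top is 5 mm above the origin. Which of the three names is left, middle or right changes from start to start: compare their y.
- coaster_b: Cork coaster, one of three identical ones: flat disc 76 mm across, 5 mm thick, fixed to the table. Origin at the centre of its underside on the table (z = 0), z up, y to the robot's left; its top is 5 mm above the origin. Which of the three names is left, middle or right changes from start to start: compare their y.
- coaster_c: Cork coaster, one of three identical ones: flat disc 76 mm across, 5 mm thick, fixed to the table. Origin at the centre of its underside on the table (z = 0), z up, y to the robot's left; its top is 5 mm above the origin. Which of the three names is left, middle or right changes from start to start: compare their y.
- pot: Turned open pot of plain pale wood: upright cylinder 58 mm across (54 mm at the very foot), 60 mm high, walls 7 mm, round mouth 44 mm across, inner floor 8 mm above its underside, about 130 g. Stands on the table at the start. Origin at the centre of its underside, z up. It can be gripped across its outside.
- lid: The pot's lid, pale wood, 60 g, lying right way up on the table at the start. Origin at the centre of its underside, z up: a spigot 36 mm across (0 to 5 mm) that drops into the pot's mouth, a flange 58 mm across (5 to 11 mm), a straight round knob 18 mm across (11 to 43 mm). Fully home, the flange rests on the pot's rim and the lid's origin is 55 mm above the pot's.
- goblet: Turned goblet of pale wood, 90 mm high, about 110 g: foot disc 56 mm across and 6 mm thick, thin stem 14 mm across, open round cup from 38 to 90 mm height; the cup's outside is a straight cylinder 54 mm across from 62 to 90 mm height. Stands on the table at the start. Origin at the centre of its underside, z up.
- candlestick: Turned candlestick of pale wood, 95 mm high, about 160 g: base disc 64 mm across and 10 mm thick, stem 18 mm across, and on top a straight cylindrical candle cup 36 mm across from 65 to 95 mm height, with a dark round socket in its top. Stands on the table at the start. Origin at the centre of its underside, z up.
- gouge: Bystander: a turning gouge lying on the table beyond the coasters, about 380 mm long and 31 mm thick, wooden handle, brass ferrule and steel blade. Origin on its underside near the ferrule, x towards the blade. Leave it alone.
- wax_tin: Bystander: a low round closed metal tin, 75 mm across, 32 mm high, standing on the left. Origin at the centre of its underside. Leave it alone.
- chuck: Bystander: a heavy four-jaw lathe chuck of steel, 96 mm across, 66 mm high, standing on the right. Origin at the centre of its underside. Leave it alone.
Things that resemble listed ones, but are neither listed nor needed, are in the scene too. What is shaped like the coaster_c but red is not meant.

How it is judged:
At the end, for the whole second after the job is handed in: Pot on the middle coaster, goblet on the left (+y) one, candlestick on the right one, each within 12 mm of its centre, standing on it. Lid home: within 7 mm of the pot's axis, origin 52 to 58 mm above the pot's. All tilted under 0.08 rad, released, at rest (under 0.02 m/s) (((y of coaster_a in the frame of coaster_b above 0.05 m and y of coaster_c in the frame of coaster_b below -0.05 m and horizontal distance between goblet and coaster_a below 0.012 m and z of goblet in the frame of coaster_a between 0.002 and 0.008 m and horizontal distance between pot and coaster_b below 0.012 m and z of pot in the frame of coaster_b between 0.002 and 0.008 m and horizontal distance between candlestick and coaster_c below 0.012 m and z of candlestick in the frame of coaster_c between 0.002 and 0.008 m) or (y of coaster_a in the frame of coaster_c above 0.05 m and y of coaster_b in the frame of coaster_c below -0.05 m and horizontal distance between goblet and coaster_a below 0.012 m and z of goblet in the frame of coaster_a between 0.002 and 0.008 m and horizontal distance between pot and coaster_c below 0.012 m and z of pot in the frame of coaster_c between 0.002 and 0.008 m and horizontal distance between candlestick and coaster_b below 0.012 m and z of candlestick in the frame of coaster_b between 0.002 and 0.008 m) or (y of coaster_b in the frame of coaster_a above 0.05 m and y of coaster_c in the frame of coaster_a below -0.05 m and horizontal distance between goblet and coaster_b below 0.012 m and z of goblet in the frame of coaster_b between 0.002 and 0.008 m and horizontal distance between pot and coaster_a below 0.012 m and z of pot in the frame of coaster_a between 0.002 and 0.008 m and horizontal distance between candlestick and coaster_c below 0.012 m and z of candlestick in the frame of coaster_c between 0.002 and 0.008 m) or (y of coaster_b in the frame of coaster_c above 0.05 m and y of coaster_a in the frame of coaster_c below -0.05 m and horizontal distance between goblet and coaster_b below 0.012 m and z of goblet in the frame of coaster_b between 0.002 and 0.008 m and horizontal distance between pot and coaster_c below 0.012 m and z of pot in the frame of coaster_c between 0.002 and 0.008 m and horizontal distance between candlestick and coaster_a below 0.012 m and z of candlestick in the frame of coaster_a between 0.002 and 0.008 m) or (y of coaster_c in the frame of coaster_a above 0.05 m and y of coaster_b in the frame of coaster_a below -0.05 m and horizontal distance between goblet and coaster_c below 0.012 m and z of goblet in the frame of coaster_c between 0.002 and 0.008 m and horizontal distance between pot and coaster_a below 0.012 m and z of pot in the frame of coaster_a between 0.002 and 0.008 m and horizontal distance between candlestick and coaster_b below 0.012 m and z of candlestick in the frame of coaster_b between 0.002 and 0.008 m) or (y of coaster_c in the frame of coaster_b above 0.05 m and y of coaster_a in the frame of coaster_b below -0.05 m and horizontal distance between goblet and coaster_c below 0.012 m and z of goblet in the frame of coaster_c between 0.002 and 0.008 m and horizontal distance between pot and coaster_b below 0.012 m and z of pot in the frame of coaster_b between 0.002 and 0.008 m and horizontal distance between candlestick and coaster_a below 0.012 m and z of candlestick in the frame of coaster_a between 0.002 and 0.008 m)) and horizontal distance between lid and pot below 0.007 m and z of lid in the frame of pot between 0.052 and 0.058 m and angle between each of pot, lid, goblet, candlestick's own z axis and vertical below 0.08 rad and linear speed of each of pot, lid, goblet, candlestick below 0.02 m/s); the robot touches nothing.
It fails at once if the gouge, the wax tin or the chuck is shifted by more than 15 mm (distance of any of gouge, wax_tin, chuck from where it was at the start of the episode above 0.015 m).
It also fails if it takes over 112 s, if anything falls off the work surface, if the arm or the gripper's body presses on something with over 40 N, if the wrist force passes 120 N, or if a joint passes its speed limit or range.

## Working session

There is one attempt and no reset: what is moved stays moved. The work goes in short steps, Python scripts to look and compute and a tool call to move; the robot and the scene stay as the last step left them, time stands still between calls to the robot, and variables do not carry over. Pictures are saved under pics/ and viewed, at most 14 in all, crops included, and the job is handed in when it is done.

Besides the shell and the picture viewer there is one more tool, called after "Emit:" as name(argument=value, ...), one argument or row to a line, values as JSON. step_arm: Moves the arm, as the interface text tells. Its arguments: {"type":"object","properties":{"targets":{"type":"array"},"force":{"type":"number"}},"required":["targets"]}

```bash
mkdir -p pics; ls; python3 - <<'E'
from bench import ctrl
import cv2,numpy as np
print(ctrl.get_state(), ctrl.tcp_to_grasp)
for n in("scene","top"):
    im,d=ctrl.get_image(n); cv2.imwrite(f"pics/{n}0.png",im[:,:,::-1]); np.save(f"{n}0.npy",d); p=ctrl.camera_params(n)
    R=cv2.Rodrigues(np.array(p["rvec"]))[0]; print(n,p["intrinsics"],p["distortion"],"cam pos",-R.T@np.array(p["tvec"]).ravel(), R)
E
```

```text
pics
{'time': 0.0, 'joint_positions': array([ 1.21009743,  0.32179416, -0.07007575,  1.45167861,  0.0225961 ,
        1.37078927, -0.05693255]), 'qd': array([ 7.41909545e-04,  3.11852881e-04,  6.02668190e-04, -2.36612146e-03,
        5.87591700e-05,  7.05438184e-04,  1.40301315e-03]), 'joint_torque': array([ 5.74469232e-04, -4.91284740e+01, -4.03621383e-01, -3.12527883e+01,
       -6.39656698e-02,  4.37753170e-02,  1.75606178e-04]), 'position': array([ 0.23770262, -0.6043832 ,  0.22147836]), 'tool_rot': array([-3.08479605e+00, -5.84934824e-01,  7.00641132e-04]), 'ft_force': array([-0.33932732, -0.05625209, -0.10892821]), 'torque': array([-0.03107122,  0.00666369,  0.03363426]), 'grip_force': 0.0, 'grip_width': 1.0002994690511475} -0.0187
scene [[457.20569654   0.         284.24755539]
 [  0.         457.20569654 219.95038114]
 [  0.           0.           1.        ]] [-0.0482898  0.         0.         0.         0.       ] cam pos [ 1.20964588 -0.55434865  1.12846934] [[ 6.56474866e-01  7.54347817e-01  3.47243132e-04]
 [ 6.00352079e-01 -5.22180495e-01 -6.05726763e-01]
 [-4.56747338e-01  3.97852864e-01 -7.95672651e-01]]
top [[410.16941711   0.         279.90406524]
 [  0.         410.16941711 209.8296656 ]
 [  0.           0.           1.        ]] [-0.12306646  0.          0.          0.          0.        ] cam pos [ 0.37143063 -0.01363714  0.99220712] [[ 0.09774463 -0.9952092  -0.00215475]
 [-0.96966188 -0.09474761 -0.22534136]
 [ 0.22405763  0.02411528 -0.97427749]]
```

View pics/scene0.png

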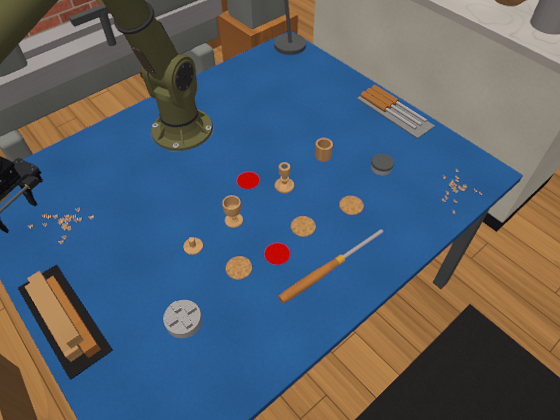

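View pics/top0.png

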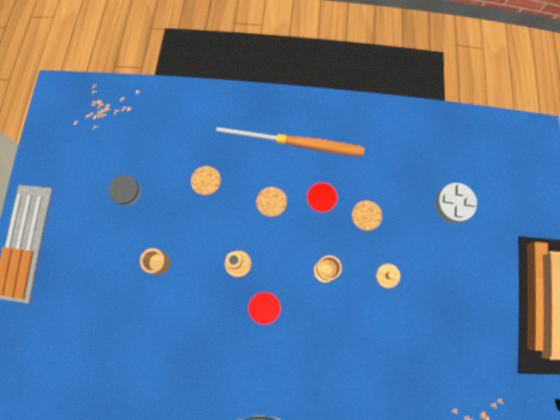

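The scene view shows the cork coasters at about (352,205), (303,226) and (239,267), the pot at (324,149), the candlestick at (285,180), the goblet at (232,210) and the lid at (193,245). In the top view the coasters are at (206,180), (271,201) and (367,215), the pot at (154,262), the candlestick at (237,264), the goblet at (327,268) and the lid at (388,276). The red discs aren't needed.

```bash
cat > h.py <<'E'
from bench import ctrl
import cv2,numpy as np
from scipy.optimize import least_squares
def cloud(n):
    im,d=ctrl.get_image(n); p=ctrl.camera_params(n)
    K,D=np.array(p["intrinsics"]),np.array(p["distortion"])
    R=cv2.Rodrigues(np.array(p["rvec"]))[0]; t=np.array(p["tvec"]).ravel()
    v,u=np.mgrid[:420,:560]
    q=cv2.undistortPoints(np.stack([u,v],-1).reshape(-1,1,2).astype(float),K,D).reshape(420,560,2)
    P=np.dstack([q*d[...,None],d])-t
    hsv=cv2.cvtColor(im,cv2.COLOR_RGB2HSV)
    wood=((hsv[...,0]>4)&(hsv[...,0]<30)&(hsv[...,1]>40)&(d>0))
    return im,P@R,wood
def near(P,w,c,r,z0,z1):
    return P[w&(np.hypot(P[...,0]-c[0],P[...,1]-c[1])<r)&(P[...,2]>z0)&(P[...,2]<z1)]
def circ(X,r):  # circle of known radius through side points
    f=lambda c:np.hypot(X[:,0]-c[0],X[:,1]-c[1])-r
    s=least_squares(f,X[:,:2].mean(0),loss="soft_l1",f_scale=.002); return s.x,np.std(s.fun)
E
python3 - <<'E'
from h import *
seed=dict(L=(206,180),M=(271,201),R=(367,215),pot=(154,262),cand=(237,264),gob=(327,268),lid=(388,276))
C={n:cloud(n) for n in("top","scene")}
im,P,w=C["top"]
for k,(u,v) in seed.items():
    c=np.median(P[v-3:v+4,u-3:u+4].reshape(-1,3),0)
    for n in C:
        X=near(C[n][1],C[n][2],c,.055,-.01,.12)
        (x,y),r=cv2.minEnclosingCircle(X[:,:2].astype(np.float32))
        print(k,n,len(X),"z pct",X[:,2].__class__ and np.percentile(X[:,2],[2,50,98]).round(4),"mean",X[:,:2].mean(0).round(4),"mec",round(x,4),round(y,4),round(r,4))
        h=dict(pot=.06,cand=.095,gob=.09,lid=.011).get(k)
        if h:
            T=X[abs(X[:,2]-h)<.005]
            if len(T)>5:
                (x,y),r=cv2.minEnclosingCircle(T[:,:2].astype(np.float32)); print("    top",len(T),T[:,:2].mean(0).round(4),"mec",round(x,4),round(y,4),round(r,4))
E
```

```text
L top 656 z pct [0.0006 0.0045 0.0084] mean [0.657  0.2062] mec 0.6588 0.2065 0.0388
L scene 346 z pct [0.0012 0.0066 0.0111] mean [0.659  0.2054] mec 0.6578 0.2072 0.0384
M top 682 z pct [0.0006 0.0049 0.0083] mean [0.6179 0.0347] mec 0.6185 0.0348 0.0377
M scene 378 z pct [0.0012 0.0064 0.0113] mean [0.6196 0.0347] mec 0.6196 0.0348 0.0375
R top 690 z pct [0.0008 0.0047 0.0085] mean [ 0.6062 -0.2039] mec 0.6061 -0.2049 0.0382
R scene 463 z pct [0.0015 0.0061 0.0106] mean [ 0.6079 -0.2038] mec 0.6062 -0.2024 0.0384
pot top 591 z pct [0.0036 0.0401 0.0622] mean [0.439  0.2931] mec 0.4408 0.302 0.0402
    top 217 [0.4385 0.2911] mec 0.4387 0.2915 0.0292
pot scene 327 z pct [0.009  0.0435 0.0621] mean [0.4442 0.2879] mec 0.4403 0.2934 0.0329
    top 88 [0.4421 0.2917] mec 0.4396 0.2929 0.0326
cand top 497 z pct [0.0053 0.0127 0.097 ] mean [0.4529 0.0943] mec 0.4573 0.1005 0.033
    top 158 [0.4566 0.0982] mec 0.4568 0.0983 0.018
cand scene 360 z pct [0.0056 0.0206 0.0986] mean [0.4629 0.0953] mec 0.4596 0.0999 0.0333
    top 66 [0.4597 0.098 ] mec 0.4583 0.1006 0.0185
gob top 551 z pct [0.0041 0.0509 0.0914] mean [ 0.4605 -0.1111] mec 0.4604 -0.1108 0.0272
    top 132 [ 0.4597 -0.1113] mec 0.4607 -0.1108 0.0268
gob scene 485 z pct [0.0025 0.0609 0.0926] mean [ 0.4621 -0.1112] mec 0.4557 -0.1103 0.0342
    top 79 [ 0.4628 -0.1128] mec 0.4616 -0.1106 0.0289
lid top 444 z pct [0.0066 0.0109 0.0435] mean [ 0.4614 -0.2613] mec 0.4635 -0.2624 0.0297
    top 380 [ 0.4615 -0.2614] mec 0.4622 -0.2619 0.0292
lid scene 256 z pct [0.0062 0.0131 0.0444] mean [ 0.4663 -0.263 ] mec 0.463 -0.2618 0.0283
    top 187 [ 0.467 -0.263] mec 0.463 -0.2618 0.0283
```

Emit:
step_arm(
  targets=[
    [1.5,3.3,-0.4,0,0,0,1],
    [1.5,3.3,-0.4,0,0,0,1],
    [1.5,3.3,-0.4,0,0,0,1],
    [1.5,3.3,-0.4,0,0,0,1],
    [1.5,3.3,-0.4,0,0,0,1],
  ],
  force=20,
)

```text
time: 0.62
position: [0.3133, -0.4382, 0.2022]
tool_rot: [-3.087, -0.585, 0.0]
ft_force: [0.4, 0.4, 0.8]
grip_width: 0.998
grip_force: 0.0
```

Emit:
step_arm(
  targets=[
    [1.5,3.3,-0.4,0,0,0,1],
    [1.5,3.3,-0.4,0,0,0,1],
    [1.5,3.3,-0.4,0,0,0,1],
    [1.5,3.3,-0.4,0,0,0,1],
    [1.5,3.3,-0.4,0,0,0,1],
  ],
)

```text
time: 1.03
position: [0.3882, -0.2732, 0.1825]
tool_rot: [3.086, 0.585, -0.0]
ft_force: [0.8, -0.1, 0.5]
grip_width: 0.999
grip_force: 0.0
```

Emit:
step_arm(
  targets=[
    [1.5,3.3,-0.4,0,0,0,1],
    [1.5,3.3,-0.4,0,0,0,1],
    [1.5,3.3,-0.4,0,0,0,1],
    [1.5,3.3,-0.4,0,0,0,1],
    [1.5,3.0,-0.4,0,0,0,1],
  ],
)

```text
time: 1.45
position: [0.4633, -0.1107, 0.1626]
tool_rot: [3.086, 0.586, 0.0]
ft_force: [0.6, -0.3, -0.2]
grip_width: 0.998
grip_force: 0.0
```

Emit:
step_arm(
  targets=[
    [0,0,0,0,0,0,1],
    [0,0,0,0,0,0,1],
    [0,0,0,0,0,0,1],
    [0,0,0,0,0,0,1],
    [0,0,0,0,0,0,1],
  ],
)

```text
time: 1.87
position: [0.4625, -0.1144, 0.1626]
tool_rot: [3.087, 0.581, -0.0]
ft_force: [0.2, -0.7, -0.2]
grip_width: 0.999
grip_force: 0.0
```

Emit:
step_arm(
  targets=[
    [-0.15,0.3,-2.5,0,0,0,1],
    [0,0,-2.5,0,0,0,1],
    [0,0,-2.5,0,0,0,1],
    [0,0,-2,0,0,0,1],
    [0,0,-1,0,0,0,1],
  ],
)

```text
time: 2.28
position: [0.4593, -0.1107, 0.0552]
tool_rot: [-3.086, -0.582, 0.005]
ft_force: [-0.1, -0.5, 1.0]
grip_width: 0.999
grip_force: 0.0
```

Emit:
step_arm(
  targets=[
    [0,0,0,0,0,0,1],
    [0,0,0,0,0,0,0.6],
    [0,0,0,0,0,0,0.5],
    [0,0,0,0,0,0,0.4],
    [0,0,0,0,0,0,0.4],
  ],
)

```text
time: 2.7
position: [0.4624, -0.1103, 0.0588]
tool_rot: [3.085, 0.585, 0.003]
ft_force: [-0.1, -0.6, 0.5]
grip_width: 0.781
grip_force: 0.0
```

Emit:
step_arm(
  targets=[
    [0,0,0,0,0,0,0.4],
    [0,0,0,0,0,0,0.4],
    [0,0,0,0,0,0,0.4],
    [0,0,0,0,0,0,0.4],
    [0,0,0,0,0,0,0.4],
  ],
)

```text
time: 3.12
position: [0.4619, -0.1101, 0.0581]
tool_rot: [3.086, 0.585, 0.001]
ft_force: [0.2, -0.2, 4.1]
grip_width: 0.624
grip_force: 20.0
```

Emit:
step_arm(
  targets=[
    [0,0,0.6,0,0,0,0.4],
    [0,0,1.2,0,0,0,0.4],
    [0,0,1.6,0,0,0,0.4],
    [0,0,1.6,0,0,0,0.4],
    [0.6,1.0,1.0,0,0,0,0.4],
  ],
)

```text
time: 3.53
position: [0.4669, -0.1016, 0.1187]
tool_rot: [3.086, 0.58, -0.001]
ft_force: [0.1, 0.3, -0.6]
grip_width: 0.621
grip_force: 20.0
```

Emit:
step_arm(
  targets=[
    [1.3,2.1,0,0,0,0,0.4],
    [1.6,2.6,0,0,0,0,0.4],
    [1.6,2.6,0,0,0,0,0.4],
    [1.6,2.6,0,0,0,0,0.4],
    [1.6,2.6,0,0,0,0,0.4],
  ],
)

```text
time: 3.95
position: [0.5449, 0.0274, 0.1175]
tool_rot: [-3.086, -0.585, 0.0]
ft_force: [0.5, 0.3, -0.6]
grip_width: 0.623
grip_force: 20.0
```

Emit:
step_arm(
  targets=[
    [1.6,2.6,0,0,0,0,0.4],
    [1.6,2.6,0,0,0,0,0.4],
    [1.6,2.6,0,0,0,0,0.4],
    [1.6,2.6,0,0,0,0,0.4],
    [1.6,2.6,0,0,0,0,0.4],
  ],
)

```text
time: 4.37
position: [0.6246, 0.1575, 0.1171]
tool_rot: [-3.086, -0.585, 0.002]
ft_force: [1.1, 0.1, -0.1]
grip_width: 0.624
grip_force: 20.0
```

Emit:
step_arm(
  targets=[
    [1.6,2.6,0,0,0,0,0.4],
    [1.4,2.2,0,0,0,0,0.4],
    [0.5,0.4,0,0,0,0,0.4],
    [0,0,0,0,0,0,0.4],
    [0,0,0,0,0,0,0.4],
  ],
)

```text
time: 4.78
position: [0.6588, 0.2072, 0.1168]
tool_rot: [3.086, 0.586, -0.003]
ft_force: [-0.1, -0.1, -1.7]
grip_width: 0.619
grip_force: 20.0
```

Emit:
step_arm(
  targets=[
    [0,0,-1.2,0,0,0,0.4],
    [0,0,-1.8,0,0,0,0.4],
    [0,0,-1.4,0,0,0,0.4],
    [0,0,-0.6,0,0,0,0.4],
    [0,0,-0.2,0,0,0,0.4],
  ],
)

```text
time: 5.2
position: [0.6582, 0.205, 0.0635]
tool_rot: [3.085, 0.583, -0.006]
ft_force: [0.7, -0.6, 0.3]
grip_width: 0.621
grip_force: 20.0
```

Emit:
step_arm(
  targets=[
    [0,0,-0.1,0,0,0,0.4],
    [0,0,-0.1,0,0,0,0.4],
    [0,0,0,0,0,0,0.4],
    [0,0,0,0,0,0,0.4],
    [0,0,0,0,0,0,0.4],
  ],
)

```text
time: 5.62
position: [0.6598, 0.2074, 0.0642]
tool_rot: [-3.086, -0.585, -0.002]
ft_force: [0.0, -0.2, -1.2]
grip_width: 0.622
grip_force: 20.0
```

Emit:
step_arm(
  targets=[
    [0,0,-0.1,0,0,0,0.4],
    [0,0,0,0,0,0,0.4],
    [0,0,0,0,0,0,0.7],
    [0,0,0,0,0,0,0.8],
    [0,0,0,0,0,0,1],
  ],
)

```text
time: 6.03
position: [0.6594, 0.2071, 0.0626]
tool_rot: [3.086, 0.585, -0.0]
ft_force: [0.5, -0.3, 0.2]
grip_width: 0.768
grip_force: 0.0
```

Emit:
step_arm(
  targets=[
    [0,0,0,0,0,0,1],
    [0,0,0,0,0,0,1],
    [0,0,0,0,0,0,1],
    [0,0,1,0,0,0,1],
    [0,0,3,0,0,0,1],
  ],
)

```text
time: 6.45
position: [0.6564, 0.2056, 0.0984]
tool_rot: [3.085, 0.585, -0.014]
ft_force: [-0.2, 0.0, -0.6]
grip_width: 0.991
grip_force: 0.0
```

Emit:
step_arm(
  targets=[
    [0,0,3.5,0,0,0,1],
    [-0.5,-0.3,2.5,0,0,0,1],
    [-2.8,-1.5,0,0,0,0,1],
    [-2.8,-1.5,0,0,0,0,1],
    [-2.8,-1.5,0,0,0,0,1],
  ],
)

```text
time: 6.87
position: [0.5697, 0.1592, 0.1637]
tool_rot: [-3.086, -0.586, -0.002]
ft_force: [-0.8, -1.0, 0.7]
grip_width: 0.996
grip_force: 0.0
```

Emit:
step_arm(
  targets=[
    [-2.8,-1.5,0,0,0,0,1],
    [-2.8,-1.5,0,0,0,0,1],
    [-2.8,-1.5,0,0,0,0,1],
    [-2.0,-1.1,0,0,0,0,1],
    [-0.8,-0.4,0,0,0,0,1],
  ],
)

```text
time: 7.28
position: [0.4562, 0.0973, 0.163]
tool_rot: [3.084, 0.583, -0.001]
ft_force: [-0.2, 0.1, -0.0]
grip_width: 1.0
grip_force: 0.0
```

Emit:
step_arm(
  targets=[
    [0,0,0,0,0,0,1],
    [0,0,-2,0,0,0,1],
    [0,0,-2,0,0,0,1],
    [0,0,0,0,0,0,1],
    [0,0,0,0,0,0,1],
  ],
)

```text
time: 7.7
position: [0.4588, 0.1001, 0.1224]
tool_rot: [-3.085, -0.587, 0.002]
ft_force: [0.2, 0.1, -0.5]
grip_width: 0.998
grip_force: 0.0
```

Over the candlestick; down and grip.

Emit:
step_arm(
  targets=[
    [0,-0.1,-2,0,0,0,1],
    [0,0,-2.2,0,0,0,1],
    [0,0,-1.2,0,0,0,1],
    [0,0,-0.5,0,0,0,1],
    [0,0,0,0,0,0,1],
  ],
)

```text
time: 8.12
position: [0.4584, 0.0985, 0.0633]
tool_rot: [-3.086, -0.586, 0.002]
ft_force: [-0.9, 0.7, -0.9]
grip_width: 0.999
grip_force: 0.0
```

Emit:
step_arm(
  targets=[
    [0,0,0,0,0,0,0.3],
    [0,0,0,0,0,0,0.2],
    [0,0,0,0,0,0,0.2],
    [0,0,0,0,0,0,0.2],
    [0,0,0,0,0,0,0.2],
  ],
)

```text
time: 8.53
position: [0.4589, 0.0981, 0.0641]
tool_rot: [3.086, 0.585, 0.002]
ft_force: [-0.0, 0.6, 0.2]
grip_width: 0.705
grip_force: 0.0
```

Emit:
step_arm(
  targets=[
    [0,0,0,0,0,0,0.2],
    [0,0,0,0,0,0,0.2],
    [0,0,0,0,0,0,0.2],
    [0,0,0,0,0,0,0.2],
    [0,0,0,0,0,0,0.2],
  ],
)

```text
time: 8.95
position: [0.4583, 0.0984, 0.0636]
tool_rot: [-3.086, -0.586, 0.0]
ft_force: [-0.5, 0.2, 0.6]
grip_width: 0.407
grip_force: 19.9
```

Emit:
step_arm(
  targets=[
    [0,0,0.6,0,0,0,0.2],
    [0,0,1.2,0,0,0,0.2],
    [0,0,1.6,0,0,0,0.2],
    [0,0,1.6,0,0,0,0.2],
    [0.5,-1.0,1.0,0,0,0,0.2],
  ],
)

```text
time: 9.37
position: [0.4635, 0.0903, 0.1261]
tool_rot: [-3.085, -0.59, -0.003]
ft_force: [0.5, 0.1, -1.6]
grip_width: 0.409
grip_force: 20.0
```

Emit:
step_arm(
  targets=[
    [1.3,-2.7,0,0,0,0,0.2],
    [1.3,-2.7,0,0,0,0,0.2],
    [1.3,-2.7,0,0,0,0,0.2],
    [1.3,-2.7,0,0,0,0,0.2],
    [1.3,-2.7,0,0,0,0,0.2],
  ],
)

```text
time: 9.78
position: [0.5291, -0.0485, 0.1247]
tool_rot: [3.086, 0.585, 0.001]
ft_force: [-0.1, -0.2, -0.8]
grip_width: 0.407
grip_force: 20.0
```

Emit:
step_arm(
  targets=[
    [1.3,-2.7,0,0,0,0,0.2],
    [1.3,-2.7,0,0,0,0,0.2],
    [1.3,-2.7,0,0,0,0,0.2],
    [1.3,-2.7,0,0,0,0,0.2],
    [1.3,-2.7,0,0,0,0,0.2],
  ],
)

```text
time: 10.2
position: [0.5939, -0.1837, 0.1246]
tool_rot: [3.086, 0.585, 0.0]
ft_force: [0.3, 0.7, -1.5]
grip_width: 0.408
grip_force: 20.0
```

Emit:
step_arm(
  targets=[
    [1.0,-1.6,0,0,0,0,0.2],
    [0.4,-0.6,0,0,0,0,0.2],
    [0,0,0,0,0,0,0.2],
    [0,0,0,0,0,0,0.2],
    [0,0,0,0,0,0,0.2],
  ],
)

```text
time: 10.62
position: [0.6071, -0.2016, 0.1239]
tool_rot: [-3.085, -0.589, 0.0]
ft_force: [1.2, -0.2, -1.2]
grip_width: 0.407
grip_force: 20.0
```

Emit:
step_arm(
  targets=[
    [0,0,-1.2,0,0,0,0.2],
    [0,0,-1.8,0,0,0,0.2],
    [0,0,-1.4,0,0,0,0.2],
    [0,0,-0.6,0,0,0,0.2],
    [0,0,-0.2,0,0,0,0.2],
  ],
)

```text
time: 11.03
position: [0.6058, -0.2029, 0.0693]
tool_rot: [-3.084, -0.586, 0.005]
ft_force: [0.6, 0.3, -1.8]
grip_width: 0.407
grip_force: 20.0
```

Emit:
step_arm(
  targets=[
    [0,0,-0.1,0,0,0,0.2],
    [0,0,-0.1,0,0,0,0.2],
    [0,0,0,0,0,0,0.2],
    [0,0,0,0,0,0,0.2],
    [0,0,0,0,0,0,0.2],
  ],
)

```text
time: 11.45
position: [0.6079, -0.2041, 0.0703]
tool_rot: [3.086, 0.585, 0.001]
ft_force: [-0.5, 0.5, -1.3]
grip_width: 0.409
grip_force: 20.0
```

Emit:
step_arm(
  targets=[
    [0,0,-0.1,0,0,0,0.2],
    [0,0,-0.05,0,0,0,0.2],
    [0,0,0,0,0,0,0.5],
    [0,0,0,0,0,0,0.8],
    [0,0,0,0,0,0,1],
  ],
)

```text
time: 11.87
position: [0.6076, -0.204, 0.0683]
tool_rot: [3.086, 0.585, 0.001]
ft_force: [0.5, 0.1, 0.2]
grip_width: 0.554
grip_force: 0.0
```

Emit:
step_arm(
  targets=[
    [0,0,0,0,0,0,1],
    [0,0,0,0,0,0,1],
    [0,0,0,0,0,0,1],
    [0,0,1,0,0,0,1],
    [0,0,3,0,0,0,1],
  ],
)

```text
time: 12.28
position: [0.6041, -0.2031, 0.1042]
tool_rot: [-3.082, -0.585, 0.012]
ft_force: [0.8, -0.0, -0.5]
grip_width: 0.927
grip_force: 0.0
```

Emit:
step_arm(
  targets=[
    [0,0,3.5,0,0,0,1],
    [0,0.5,2.5,0,0,0,1],
    [-1.2,3.5,0,0,0,0,1],
    [-1.2,3.5,0,0,0,0,1],
    [-1.2,3.5,0,0,0,0,1],
  ],
)

```text
time: 12.7
position: [0.5715, -0.093, 0.1696]
tool_rot: [3.086, 0.583, 0.003]
ft_force: [-0.5, 1.0, 0.4]
grip_width: 0.999
grip_force: 0.0
```

Emit:
step_arm(
  targets=[
    [-1.2,3.5,0,0,0,0,1],
    [-1.2,3.5,0,0,0,0,1],
    [-1.2,3.5,0,0,0,0,1],
    [-1.2,3.5,0,0,0,0,1],
    [-1.2,3.5,0,0,0,0,1],
  ],
)

```text
time: 13.12
position: [0.5108, 0.0827, 0.1691]
tool_rot: [3.086, 0.585, 0.002]
ft_force: [0.1, 0.3, 0.3]
grip_width: 0.997
grip_force: 0.0
```

Emit:
step_arm(
  targets=[
    [-1.2,3.5,0,0,0,0,1],
    [-1.2,3.5,0,0,0,0,1],
    [-1.2,3.5,0,0,0,0,1],
    [-1.2,3.5,0,0,0,0,1],
    [-1.2,3.5,0,0,0,0,1],
  ],
)

```text
time: 13.53
position: [0.4508, 0.2578, 0.1692]
tool_rot: [3.086, 0.585, 0.003]
ft_force: [1.0, -1.0, -0.6]
grip_width: 1.002
grip_force: 0.0
```

Emit:
step_arm(
  targets=[
    [-1.2,3.5,0,0,0,0,1],
    [0,0.1,-2,0,0,0,1],
    [0,0,-2,0,0,0,1],
    [0,0,-2,0,0,0,1],
    [0,0,0,0,0,0,1],
  ],
)

```text
time: 13.95
position: [0.4372, 0.2908, 0.1053]
tool_rot: [3.084, 0.586, -0.009]
ft_force: [-0.4, -1.5, 0.2]
grip_width: 1.001
grip_force: 0.0
```

Emit:
step_arm(
  targets=[
    [0,0,0,0,0,0,1],
    [0,0,0,0,0,0,1],
    [0,0,0,0,0,0,1],
    [0,0,0,0,0,0,1],
    [0,0,0,0,0,0,1],
  ],
)

```text
time: 14.37
position: [0.4401, 0.2923, 0.1091]
tool_rot: [-3.087, -0.585, -0.003]
ft_force: [-0.7, 0.9, 0.7]
grip_width: 0.999
grip_force: 0.0
```

Emit:
step_arm(
  targets=[
    [0,0,-1.5,0,0,0,1],
    [0,0,-2.5,0,0,0,1],
    [0,0,-2.5,0,0,0,1],
    [0,0,-1.5,0,0,0,1],
    [0,0,-0.6,0,0,0,1],
  ],
)

```text
time: 14.78
position: [0.4382, 0.291, 0.0201]
tool_rot: [3.086, 0.585, -0.005]
ft_force: [-0.5, 0.2, 0.6]
grip_width: 0.999
grip_force: 0.0
```

Emit:
step_arm(
  targets=[
    [0,0,0,0,0,0,1],
    [0,0,0,0,0,0,0.7],
    [0,0,0,0,0,0,0.5],
    [0,0,0,0,0,0,0.4],
    [0,0,0,0,0,0,0.4],
  ],
)

```text
time: 15.2
position: [0.4402, 0.2925, 0.0232]
tool_rot: [-3.086, -0.585, -0.003]
ft_force: [-0.1, 0.4, -0.0]
grip_width: 0.778
grip_force: 0.0
```

Emit:
step_arm(
  targets=[
    [0,0,0,0,0,0,0.4],
    [0,0,0,0,0,0,0.4],
    [0,0,0,0,0,0,0.4],
    [0,0,0,0,0,0,0.4],
    [0,0,0,0,0,0,0.4],
  ],
)

```text
time: 15.62
position: [0.4398, 0.2924, 0.0227]
tool_rot: [-3.086, -0.585, -0.001]
ft_force: [-1.9, -0.3, 5.4]
grip_width: 0.673
grip_force: 20.0
```

Emit:
step_arm(
  targets=[
    [0,0,0.8,0,0,0,0.4],
    [0,0,1.8,0,0,0,0.4],
    [0,0,2.4,0,0,0,0.4],
    [0,0,2.0,0,0,0,0.4],
    [0,0,1.0,0,0,0,0.4],
  ],
)

```text
time: 16.03
position: [0.4401, 0.2927, 0.1043]
tool_rot: [-3.086, -0.586, -0.004]
ft_force: [0.8, 0.2, -0.7]
grip_width: 0.672
grip_force: 20.0
```

Emit:
step_arm(
  targets=[
    [1.0,-1.5,0,0,0,0,0.4],
    [1.6,-2.3,0,0,0,0,0.4],
    [1.8,-2.6,0,0,0,0,0.4],
    [1.8,-2.6,0,0,0,0,0.4],
    [1.8,-2.6,0,0,0,0,0.4],
  ],
)

```text
time: 16.45
position: [0.5195, 0.1745, 0.1016]
tool_rot: [3.086, 0.586, -0.002]
ft_force: [0.5, -0.1, -1.2]
grip_width: 0.675
grip_force: 20.0
```

Emit:
step_arm(
  targets=[
    [1.8,-2.6,0,0,0,0,0.4],
    [1.8,-2.6,0,0,0,0,0.4],
    [1.8,-2.6,0,0,0,0,0.4],
    [1.8,-2.6,0,0,0,0,0.4],
    [1.5,-2.1,0,0,0,0,0.4],
  ],
)

```text
time: 16.87
position: [0.6069, 0.0479, 0.1012]
tool_rot: [3.086, 0.582, -0.002]
ft_force: [0.0, 0.4, -2.2]
grip_width: 0.67
grip_force: 20.0
```

Emit:
step_arm(
  targets=[
    [1.0,-1.3,0,0,0,0,0.4],
    [0.25,-0.35,0,0,0,0,0.4],
    [0,0,0,0,0,0,0.4],
    [0,0,0,0,0,0,0.4],
    [0,0,0,0,0,0,0.4],
  ],
)

```text
time: 17.28
position: [0.6178, 0.0374, 0.1021]
tool_rot: [-3.084, -0.59, 0.001]
ft_force: [-0.0, 0.1, -1.5]
grip_width: 0.674
grip_force: 20.0
```

Emit:
step_arm(
  targets=[
    [0,0,-1.5,0,0,0,0.4],
    [0,0,-2.2,0,0,0,0.4],
    [0,0,-2.2,0,0,0,0.4],
    [0,0,-1.0,0,0,0,0.4],
    [0,0,-0.3,0,0,0,0.4],
  ],
)

```text
time: 17.7
position: [0.6166, 0.036, 0.0281]
tool_rot: [-3.085, -0.589, 0.006]
ft_force: [-0.6, -0.8, -0.4]
grip_width: 0.674
grip_force: 20.0
```

Emit:
step_arm(
  targets=[
    [0,0,-0.1,0,0,0,0.4],
    [0,0,0,0,0,0,0.4],
    [0,0,0,0,0,0,0.4],
    [0,0,0,0,0,0,0.4],
    [0,0,0,0,0,0,0.4],
  ],
)

```text
time: 18.12
position: [0.6197, 0.0346, 0.0301]
tool_rot: [3.086, 0.585, 0.003]
ft_force: [1.2, 0.0, -1.2]
grip_width: 0.669
grip_force: 20.0
```

Emit:
step_arm(
  targets=[
    [0,0,-0.1,0,0,0,0.4],
    [0,0,-0.1,0,0,0,0.4],
    [0,0,0,0,0,0,0.4],
    [0,0,0,0,0,0,0.8],
    [0,0,0,0,0,0,1],
  ],
)

```text
time: 18.53
position: [0.6192, 0.0346, 0.0272]
tool_rot: [3.086, 0.585, 0.001]
ft_force: [0.1, 0.5, 0.2]
grip_width: 0.749
grip_force: 0.0
```

Emit:
step_arm(
  targets=[
    [0,0,0,0,0,0,1],
    [0,0,0,0,0,0,1],
    [0,0,0,0,0,0,1],
    [0,0,0,0,0,0,1],
    [0,0,1,0,0,0,1],
  ],
)

```text
time: 18.95
position: [0.6173, 0.0344, 0.0354]
tool_rot: [-3.086, -0.585, 0.006]
ft_force: [-0.9, 0.3, -0.9]
grip_width: 0.99
grip_force: 0.0
```

Emit:
step_arm(
  targets=[
    [0,0,3,0,0,0,1],
    [0,0,4,0,0,0,1],
    [0,0,4,0,0,0,1],
    [-1,-2,1,0,0,0,1],
    [-1.8,-3.6,0,0,0,0,1],
  ],
)

```text
time: 19.37
position: [0.5949, -0.0153, 0.1631]
tool_rot: [-3.083, -0.599, -0.018]
ft_force: [0.3, -0.2, -0.2]
grip_width: 0.995
grip_force: 0.0
```

Emit:
step_arm(
  targets=[
    [-1.8,-3.4,0,0,0,0,1],
    [-1.8,-3.4,0,0,0,0,1],
    [-1.8,-3.4,0,0,0,0,1],
    [-1.8,-3.4,0,0,0,0,1],
    [-1.8,-3.4,0,0,0,0,1],
  ],
)

```text
time: 19.78
position: [0.5, -0.1928, 0.1581]
tool_rot: [3.085, 0.586, 0.001]
ft_force: [1.0, -0.9, 0.1]
grip_width: 0.997
grip_force: 0.0
```

Emit:
step_arm(
  targets=[
    [-1.8,-3.4,0,0,0,0,1],
    [-1.8,-3.4,0,0,0,0,1],
    [-0.2,-0.3,-3,0,0,0,0.7],
    [0,0,-3,0,0,0,0.6],
    [0,0,-2,0,0,0,0.6],
  ],
)

```text
time: 20.2
position: [0.4616, -0.2632, 0.0759]
tool_rot: [-3.087, -0.581, 0.001]
ft_force: [-0.3, 0.4, 0.2]
grip_width: 0.856
grip_force: 0.0
```

Emit:
step_arm(
  targets=[
    [0,0,0,0,0,0,0.6],
    [0,0,0,0,0,0,0.6],
    [0,0,0,0,0,0,0.6],
    [0,0,0,0,0,0,0.6],
    [0,0,0,0,0,0,0.6],
  ],
)

```text
time: 20.62
position: [0.4642, -0.2628, 0.0789]
tool_rot: [3.084, 0.586, 0.003]
ft_force: [-0.3, 0.1, 0.1]
grip_width: 0.611
grip_force: 0.0
```

```bash
python3 - <<'E'
from h import *
T={"L":(.658,.2065,.09),"R":(.607,-.2038,.095),"M":(.619,.0348,.06)}
for n in("top","scene"):
    im,P,w=cloud(n); cv2.imwrite(f"pics/{n}1.png",im[:,:,::-1])
    for k,(x,y,h) in T.items():
        X=near(P,w,(x,y),.05,h-.0,h+.012)
        (a,b),r=cv2.minEnclosingCircle(X[:,:2].astype(np.float32)); print(n,k,len(X),"top z",np.median(X[:,2]).round(4),"mean",X[:,:2].mean(0).round(4),"mec",round(a,4),round(b,4),round(r,4))
E
```

```text
top L 122 top z 0.0942 mean [0.6583 0.2063] mec 0.6582 0.2055 0.0278
top R 146 top z 0.0998 mean [ 0.6062 -0.2023] mec 0.6065 -0.203 0.0179
top M 191 top z 0.0645 mean [0.6174 0.0338] mec 0.6188 0.0348 0.0287
scene L 81 top z 0.0948 mean [0.6612 0.2051] mec 0.6592 0.2066 0.0282
scene R 91 top z 0.1006 mean [ 0.6087 -0.2028] mec 0.6076 -0.2019 0.0177
scene M 121 top z 0.0651 mean [0.6204 0.0328] mec 0.6209 0.0352 0.0298
```

Emit:
step_arm(
  targets=[
    [-0.15,0.1,-1.5,0,0,0,0.6],
    [0,0,-2,0,0,0,0.6],
    [0,0,-1.5,0,0,0,0.6],
    [0,0,-0.9,0,0,0,0.6],
    [0,0,-0.3,0,0,0,0.6],
  ],
)

```text
time: 21.13
position: [0.4606, -0.2609, 0.0139]
tool_rot: [-3.085, -0.585, 0.002]
ft_force: [-0.5, -0.2, 0.3]
grip_width: 0.599
grip_force: 0.0
```

Emit:
step_arm(
  targets=[
    [0,0,0,0,0,0,0.6],
    [0,0,0,0,0,0,0.4],
    [0,0,0,0,0,0,0.1],
    [0,0,0,0,0,0,0.1],
    [0,0,0,0,0,0,0.1],
  ],
)

```text
time: 21.55
position: [0.4619, -0.2617, 0.0158]
tool_rot: [3.086, 0.585, 0.001]
ft_force: [1.3, 0.3, 0.8]
grip_width: 0.384
grip_force: 0.0
```

Emit:
step_arm(
  targets=[
    [0,0,0,0,0,0,0.1],
    [0,0,0,0,0,0,0.1],
    [0,0,0,0,0,0,0.1],
    [0,0,0,0,0,0,0.1],
    [0,0,0,0,0,0,0.1],
  ],
)

```text
time: 21.97
position: [0.4616, -0.2616, 0.0153]
tool_rot: [3.086, 0.585, 0.0]
ft_force: [0.2, -0.7, 2.1]
grip_width: 0.201
grip_force: 20.0
```

Emit:
step_arm(
  targets=[
    [0,0,0.8,0,0,0,0.1],
    [0,0,2.2,0,0,0,0.1],
    [0,0,2.8,0,0,0,0.1],
    [0,0,2.8,0,0,0,0.1],
    [0,0,1.4,0,0,0,0.1],
  ],
)

```text
time: 22.38
position: [0.463, -0.2619, 0.1187]
tool_rot: [3.084, 0.585, 0.005]
ft_force: [0.8, -1.1, 0.2]
grip_width: 0.2
grip_force: 20.0
```

Emit:
step_arm(
  targets=[
    [0.8,1.5,0,0,0,0,0.1],
    [1.4,2.6,0,0,0,0,0.1],
    [1.4,2.6,0,0,0,0,0.1],
    [1.4,2.6,0,0,0,0,0.1],
    [1.4,2.6,0,0,0,0,0.1],
  ],
)

```text
time: 22.8
position: [0.5258, -0.1412, 0.1156]
tool_rot: [3.086, 0.585, 0.0]
ft_force: [-0.1, -0.3, -0.6]
grip_width: 0.2
grip_force: 20.0
```

Emit:
step_arm(
  targets=[
    [1.4,2.6,0,0,0,0,0.1],
    [1.4,2.6,0,0,0,0,0.1],
    [1.4,2.6,0,0,0,0,0.1],
    [1.4,2.6,0,0,0,0,0.1],
    [1.4,2.6,0,0,0,0,0.1],
  ],
)

```text
time: 23.22
position: [0.5958, -0.0112, 0.1154]
tool_rot: [3.086, 0.585, -0.0]
ft_force: [-0.2, 0.3, -0.7]
grip_width: 0.198
grip_force: 20.0
```

Emit:
step_arm(
  targets=[
    [1.4,2.6,0,0,0,0,0.1],
    [0.8,1.6,0,0,0,0,0.1],
    [0.2,0.6,0,0,0,0,0.1],
    [0,0,-1,0,0,0,0.1],
    [0,0,-1,0,0,0,0.1],
  ],
)

```text
time: 23.63
position: [0.6194, 0.0346, 0.0947]
tool_rot: [3.085, 0.585, 0.0]
ft_force: [0.2, -1.2, -0.5]
grip_width: 0.199
grip_force: 20.0
```

Emit:
step_arm(
  targets=[
    [0,0,0,0,0,0,0.1],
    [0,0,0,0,0,0,0.1],
    [0,0,0,0,0,0,0.1],
    [0,0,0,0,0,0,0.1],
    [0,0,0,0,0,0,0.1],
  ],
)

```text
time: 24.05
position: [0.6197, 0.0349, 0.0956]
tool_rot: [3.086, 0.584, 0.001]
ft_force: [-0.0, -0.2, -0.8]
grip_width: 0.204
grip_force: 20.0
```

Emit:
step_arm(
  targets=[
    [0,0,-0.6,0,0,0,0.1],
    [0,0,-0.6,0,0,0,0.1],
    [0,0,-0.4,0,0,0,0.1],
    [0,0,-0.2,0,0,0,0.1],
    [0,0,0,0,0,0,0.1],
  ],
)

```text
time: 24.47
position: [0.6188, 0.0356, 0.0761]
tool_rot: [-3.086, -0.585, 0.003]
ft_force: [0.3, 0.5, -1.1]
grip_width: 0.197
grip_force: 20.0
```

Emit:
step_arm(
  targets=[
    [0,0,-0.1,0,0,0,0.1],
    [0,0,-0.1,0,0,0,0.1],
    [0,0,0,0,0,0,0.1],
    [0,0,0,0,0,0,0.1],
    [0,0,0,0,0,0,0.1],
  ],
)

```text
time: 24.88
position: [0.6197, 0.0357, 0.0754]
tool_rot: [3.087, 0.585, 0.001]
ft_force: [-0.4, 0.2, 0.4]
grip_width: 0.203
grip_force: 20.0
```

Down at the seated height; release, rise and check.

Emit:
step_arm(
  targets=[
    [0,0,0,0,0,0,0.3],
    [0,0,0,0,0,0,0.5],
    [0,0,0,0,0,0,0.6],
    [0,0,0,0,0,0,0.6],
    [0,0,0,0,0,0,0.6],
  ],
)

```text
time: 25.3
position: [0.6194, 0.0355, 0.0751]
tool_rot: [3.086, 0.585, -0.0]
ft_force: [-0.0, 0.6, 0.2]
grip_width: 0.492
grip_force: 0.0
```

Emit:
step_arm(
  targets=[
    [0,0,1,0,0,0,0.6],
    [0,0,3,0,0,0,0.6],
    [0,0,3,0,0,0,0.6],
    [0,0,3,0,0,0,0.6],
    [-2,-2,1,0,0,0,0.6],
  ],
)

```text
time: 25.72
position: [0.6037, 0.0212, 0.1911]
tool_rot: [-3.082, -0.595, -0.017]
ft_force: [-0.6, 0.3, 0.9]
grip_width: 0.594
grip_force: 0.0
```

Emit:
step_arm(
  targets=[
    [-2,-3,0,0,0,0,0.6],
    [-2,-3,0,0,0,0,0.6],
    [-2,-3,0,0,0,0,0.6],
    [-2,-3,0,0,0,0,0.6],
    [-1,-3,0,0,0,0,0.6],
  ],
)

```text
time: 26.13
position: [0.5074, -0.1357, 0.1861]
tool_rot: [3.085, 0.585, -0.001]
ft_force: [1.1, -0.4, -0.1]
grip_width: 0.602
grip_force: 0.0
```

Emit:
step_arm(
  targets=[
    [0,-3,0,0,0,0,0.6],
    [0,-3,0,0,0,0,0.6],
    [0,-3,0,0,0,0,0.6],
    [0,-2,0,0,0,0,0.6],
    [0,0,0,0,0,0,0.6],
  ],
)

```text
time: 26.55
position: [0.5082, -0.2506, 0.1856]
tool_rot: [3.086, 0.573, -0.001]
ft_force: [-0.6, -0.7, -0.4]
grip_width: 0.6
grip_force: 0.0
```

```bash
python3 - <<'E'
from h import *
T={"gob":(.658,.2065,.092,.1),"cand":(.607,-.2038,.096,.105),"lidflange":(.619,.0348,.066,.08),"knob":(.619,.0348,.095,.12)}
for n in("top","scene"):
    im,P,w=cloud(n); cv2.imwrite(f"pics/{n}2.png",im[:,:,::-1])
    for k,(x,y,a,b) in T.items():
        X=near(P,w,(x,y),.05,a,b)
        if len(X): (a,b),r=cv2.minEnclosingCircle(X[:,:2].astype(np.float32)); print(n,k,len(X),"z",np.median(X[:,2]).round(4),"mean",X[:,:2].mean(0).round(4),"mec",round(a,4),round(b,4),round(r,4))
E
```

```text
top gob 101 z 0.0942 mean [0.6585 0.2067] mec 0.6574 0.2056 0.0275
top cand 141 z 0.1 mean [ 0.6065 -0.2025] mec 0.6068 -0.203 0.0178
top lidflange 393 z 0.0706 mean [0.6176 0.0353] mec 0.6189 0.0356 0.0291
top knob 50 z 0.1022 mean [0.6187 0.0362] mec 0.619 0.0363 0.0084
scene gob 61 z 0.0953 mean [0.6587 0.2054] mec 0.6603 0.2063 0.027
scene cand 83 z 0.1011 mean [ 0.6084 -0.202 ] mec 0.6078 -0.2019 0.0183
scene lidflange 205 z 0.0723 mean [0.6233 0.0322] mec 0.6201 0.0349 0.0291
scene knob 31 z 0.1023 mean [0.6216 0.0352] mec 0.6198 0.0359 0.0091
```

View pics/scene2.png

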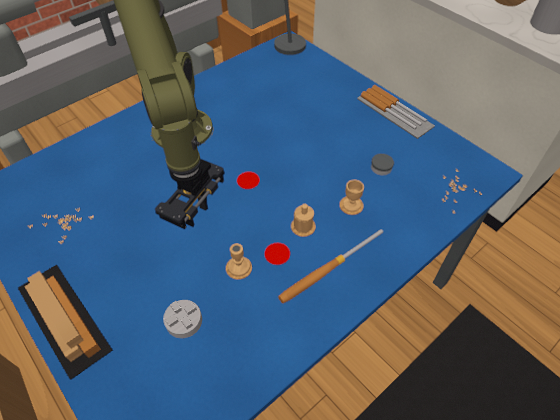

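The picture shows the goblet at (352,197), the lidded pot at (303,220) and the candlestick at (238,260), each upright on its coaster. The measured flange top is about 71 mm, which matches a lid fully home.

```bash
python3 -c "
from bench import ctrl
print(ctrl.close_job())"
```

```text
the job is handed in; nothing more can be done
None
```

I handed the job in at about 27 s: the goblet, the pot with its lid fully home, and the candlestick stand upright on the left, middle and right coasters. The last images put each within about 3 mm of its coaster's centre, and the gouge, wax tin and chuck look unmoved.

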